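# Free the cartridge carrier and hold it up level

### The arm

A 7-joint arm with a two-finger parallel gripper is mounted at the origin on the work surface; the furniture and walls round the work are solid. World frame = base frame: x ahead of the robot, y to its left, z up, the work surface at z = 0. Lengths are in m, angles in rad, forces in N, time in s.
With the tool pointing down it reaches from about 0.4 to 0.9 m from the base axis. Payload 5.5 kg.
Tool frame: the origin (TCP) lies at the very end of the fingers, on their centre line; the grasp point (between the pads) lies 19 mm behind it (env.grip_depth is the distance from the TCP to the grasp point, in m); z points along the fingers, y is the direction in which the jaws open and shut (so a half turn about z gives the same grasp; the last joint's range is limited). The gripper opens to 85 mm and grips with 20 to 120 N. Pads are 22 mm wide; open, the fingers measure 114 mm over their backs; the gripper's body (76 mm by 85 mm) begins 54 mm behind the grasp point. The pads swing forward as they close: fully open they stand 13 mm farther back than shut.
Start: joints at [1.552, 0.501, -0.427, 1.55, 0.221, 1.138, -0.21], TCP at [0.181, -0.624, 0.205] pointing down, gripper open.
Joint ranges: [-2.88, 2.88], [-0.31, 2.03], [-1.54, 1.56], [0.2, 2.42], [-1.41, 4.55], [0.19, 2.02], [-2.57, 2.57]. Speed limits (rad/s): [2.57, 2.57, 3.14, 3.14, 3.14, 3.14, 3.14].

### API

Orientations are given as a unit quaternion [w, x, y, z].
In Python, from cell import env gives the robot as it stands.
- The arm moves only by the tool drive_tool, never from a script. Its argument "series" is a list of rows, each a list of 3 entries, a list of its own where there are three numbers: the shift along the tool's x, y, z in cm, then the turn, a rotation vector about the tool's x, y, z in degrees, then the opening, from 0 (shut) to 1 (fully open). A call has exactly 10 rows; each row is the pose to reach, as a shift and turn from the pose commanded when the call began, along the tool's axes at that moment; what a row does not reach only later rows make up. A row lasts 1/10 s, in which the tool goes at most 50 mm and 8.59 degrees, less where a joint would pass 70% of its speed; a pose out of reach is approached as far as the arm can. A call with a gripper value outside its range is refused whole. The fingers move at their own pace and stop on an object; the grip force is fixed at half the most. Time passes only in rows, so rows that repeat a pose let the fingers close, or fill a call up. It gives the time, the measured TCP pose, the force and the opening at its end, in the units of the state.
- env.state(): the state, without advancing time (a new reading comes with each control period).
- env.snapshot(name): name is "scene" or "top" or "wrist"; returns the picture (420x560x3 uint8, red, green, blue); there is no depth.
- env.camera_params(name): a dict with "K" (3x3 intrinsics, pixels), "distortion" ([k1, k2, p1, p2, k3] as OpenCV has them; the pictures are not rectified), "position" and "attitude" of the camera in the world. Camera axes: x right, y down, z forward; pixel columns grow to the right and rows downward; lengths in m; the calibration is good to about 2 mm. A picture is of the moment at which its call begins: read the wrist's pose just before it. camera_params takes no time and is no camera call; for the wrist camera it gives the pose at the moment of the call.
- env.sign_off(): hands the job in, once; it reports no verdict.
The state is a dict: "clock": time; "joint_positions": joint angles; "dq": joint speeds; "joint_torque": joint torques, N m; "tcp_pos": TCP position; "tcp_rot": TCP orientation; "contact_force": force on the tool from outside, world axes, zero at the start; "torque": the same for the moment, N m; "finger_gap": opening from 0.0 (shut) to 1.0 (fully open).
Only numpy, scipy, OpenCV 4.12 (cv2) and the standard library are available. Lean on these libraries where they do the work, as an engineer would, in place of code of your own. Each camera call takes 0.05 s, during which the arm holds its last target. There are 200 camera calls.

### The job

The carrier with three filter cartridges is kept in its grey dock by a plywood keeper panel. Draw the panel straight up out of its slots, stand its lower edge on the table in front of the dark steel angle plate and lean it at an angle back against the plate so that it stays there by itself; then take the carrier by its bar, lift it straight up to about 100 mm above the dock, level all the way and with every cartridge still seated, and finish while holding it there, steady and level. Leave the tin, the blue cap and the notebook where they are.

Things in the scene. Friction and masses are not known exactly. Their poses are not given: they have to be found in the camera images.
- panel_mid (a point): centre of the loose plywood panel: slab 10 mm thick (x), 166 wide (y), 160 tall (z), 0.16 kg. At the start upright in the dock's slots, top edge 168 mm above the table, 2 mm play on each face; slot posts end 62 mm above the table. Pinch its upper part across the thickness. Two black lugs, 16 mm long, 21-31 mm above its lower edge, stick out of the -x face over the carrier's base; +x face plain
- panel_foot (a point): middle of the panel's lower edge (80 mm below its centre along its z)
- panel: the keeper panel, origin at the middle of its lower edge, axes as for panel_mid; the lugs lie 56 mm either side of its middle
- angle_plate: fixed dark steel angle plate (L-shaped). Origin on the table under the middle of its upright front face: 140 mm wide (y), 90 mm tall, in the plane x = 0 of this frame, facing -x (towards the robot). The upright is 12 mm thick; foot and braces lie behind it, up to x = +90 mm
- dock: fixed grey dock, x from -46 to +66 mm, 224 mm in y. Origin on the table under the middle of the carrier's seat; the seat is 8 mm above the table, with lips to 16 mm and 3 to 5 mm of play round the carrier. The panel's slots are at x = +50 mm, y = -83 and +83 mm
- carrier: loose grey carrier: base 70 mm (x) by 190 mm (y) by 18 mm with three square wells (44 mm wide, 10 mm deep), two end plates, and an aluminium grip bar over the cartridges, origin under the middle of the base, z up. About 0.35 kg, and 0.14 kg of cartridges
- carrier_grip (a point): centre of the carrier's grip bar: flat-sided, 14 mm thick (x), 24 mm tall, 172 mm long (y), its middle 128 mm above the carrier's underside; 36 mm free between bar and cartridges. The centre of mass lies straight below this point
- carrier_base (a point): middle of the carrier's underside; 8 mm above the table at the start
- cartridge_0_mid (a point): centre of the left (+y) cream filter cartridge with a black O-ring: cylinder 41 mm across the body (45 mm at the top), 72 mm tall, this point 36 mm up; z is its axis. It stands loose in its well
- cartridge_1_mid (a point): centre of the middle cream filter cartridge with a black O-ring: cylinder 41 mm across the body (45 mm at the top), 72 mm tall, this point 36 mm up; z is its axis. It stands loose in its well
- cartridge_2_mid (a point): centre of the right (-y) cream filter cartridge with a black O-ring: cylinder 41 mm across the body (45 mm at the top), 72 mm tall, this point 36 mm up; z is its axis. It stands loose in its well
- well_0 (a point): point on the carrier where the centre of the left (+y) cartridge is when fully seated (44 mm above the carrier's underside, on the well's axis)
- well_1 (a point): point on the carrier where the centre of the middle cartridge is when fully seated (44 mm above the carrier's underside, on the well's axis)
- well_2 (a point): point on the carrier where the centre of the right (-y) cartridge is when fully seated (44 mm above the carrier's underside, on the well's axis)
- oring_tin: bystander: open tin of O-rings, 68 mm across, 22 mm tall, origin under its middle
- cap: bystander: blue moulded cap ring, 64 mm across, 28 mm tall, origin under its middle
- notebook: bystander: tan notebook, 210 x 152 x 13 mm, lying flat, origin under its middle
Things that resemble listed ones, but are neither listed nor needed, are in the scene too. What is shaped like the part that bears cartridge_2_mid but pink is not meant. Leave any red look-alike of the carrier alone.

How it is judged:
By the outcome, as a careful person would: the job done as asked, in the order asked, and still so for the second after the job is handed in, while the arm keeps its last pose, push and grip.
It also fails if it takes over 51 s, if anything falls off the work surface, if the arm or the gripper's body presses on something with over 40 N, if the wrist force passes 120 N, or if a joint passes its speed limit or range.

## Working session

There is one attempt and no reset: what is moved stays moved. The work goes in short steps, Python scripts to look and compute and a tool call to move; the robot and the scene stay as the last step left them, time stands still between calls to the robot, and variables do not carry over. Pictures are saved under pics/ and viewed, about 8 in all and at most 12, crops included, and the job is handed in when it is done.

Besides the shell and the picture viewer there is one more tool, called in YAML: its name, and indented under it one key for each argument. drive_tool: Moves the arm, as the interface text tells. Its arguments: {"type":"object","properties":{"series":{"type":"array","items":{"type":"array"}}},"required":["series"]}

```bash
mkdir -p pics; ls; python3 - <<'E'
from cell import env
import cv2, numpy as np
ims=[]
for n in ["scene","top"]:
    im=env.snapshot(n); cv2.imwrite(f"pics/{n}0.png",im[:,:,::-1])
    p=env.camera_params(n); print(n,p)
print(env.state(), env.grip_depth)
E
```

```text
pics
scene {'K': array([[513.38470513,   0.        , 286.03231851],
       [  0.        , 513.38470513, 206.23017153],
       [  0.        ,   0.        ,   1.        ]]), 'distortion': array([0.00817201, 0.        , 0.        , 0.        , 0.        ]), 'position': array([-0.57958793,  0.82347567,  0.76473919]), 'attitude': array([ 0.22217235, -0.37029518,  0.76649554, -0.47540036])}
top {'K': array([[399.00409881,   0.        , 275.83217877],
       [  0.        , 399.00409881, 200.66489443],
       [  0.        ,   0.        ,   1.        ]]), 'distortion': array([0.022426, 0.      , 0.      , 0.      , 0.      ]), 'position': array([ 0.22451906, -0.01352316,  1.23457241]), 'attitude': array([-0.05304466,  0.71184244, -0.69724161,  0.06573236])}
{'clock': 0.1, 'joint_positions': array([ 1.55217888,  0.50172899, -0.42682185,  1.55132987,  0.22079541,
        1.13830825, -0.21030881]), 'dq': array([ 0.00094194, -0.00274909, -0.00056496, -0.00325138, -0.00092278,
        0.00059269,  0.00079044]), 'joint_torque': array([-1.10251468e-02, -5.70817709e+01, -5.83899826e+00, -2.81745154e+01,
        1.03969075e-02,  5.53400489e-03, -8.96829192e-06]), 'tcp_pos': array([ 0.18055484, -0.62373104,  0.20428659]), 'tcp_rot': array([-8.56346522e-04,  9.90085108e-01,  1.40466146e-01, -8.84658912e-05]), 'contact_force': array([-0.28632475, -0.79080591,  0.29028822]), 'torque': array([ 0.00397424,  0.01529599, -0.06430922]), 'finger_gap': 0.9993747614562575} 0.0187
```

View pics/scene0.png

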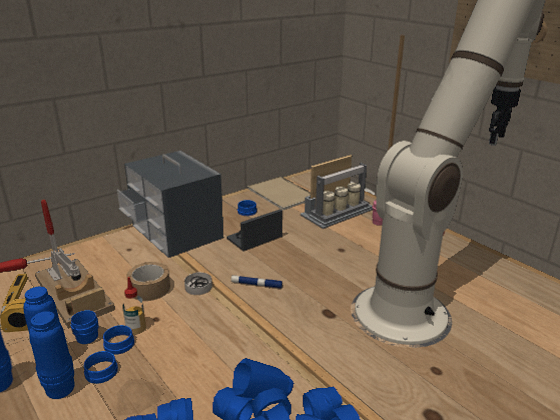

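View pics/top0.png

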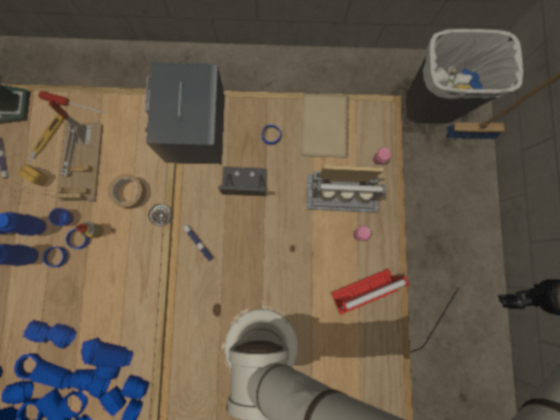

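The top view shows the grey dock and carrier at (343,190), with the plywood panel behind it at (350,174). The angle plate is at (245,180), the cap at (271,134), the notebook at (325,125) and the tin at (160,214). Look-alikes are the red carrier at (370,290), which I'll leave alone, and the pink cartridges at (383,155) and (363,232). I choose the grey carrier at (343,190). Next I'll check it in a close crop.

```bash
cat > h.py <<'E'
import numpy as np, cv2
from scipy.spatial.transform import Rotation as R
def rot(q): return R.from_quat(np.r_[q[1:],q[0]])
def on_plane(p,uv,z):
    uv=np.array(uv,float).reshape(-1,1,2)
    n=cv2.undistortPoints(uv,p["K"],p["distortion"]).reshape(-1,2)
    d=rot(p["attitude"]).apply(np.c_[n,np.ones(len(n))])
    return p["position"]+d*((z-p["position"][2])/d[:,2])[:,None]
def proj(p,X):
    r=rot(p["attitude"]).inv(); c=r.apply(np.atleast_2d(X)-p["position"])
    return cv2.projectPoints(c,np.zeros(3),np.zeros(3),p["K"],p["distortion"])[0].reshape(-1,2)
E
python3 - <<'E'
import cv2,numpy as np
t=cv2.imread("pics/top0.png"); s=cv2.imread("pics/scene0.png")
a=cv2.resize(t[145:220,210:400],None,fx=4.2,fy=4.2,interpolation=cv2.INTER_CUBIC)
b=cv2.resize(s[145:255,215:415],None,fx=2.6,fy=2.6,interpolation=cv2.INTER_CUBIC)
c=np.zeros((a.shape[0]+b.shape[0],800,3),np.uint8)
c[:a.shape[0],:a.shape[1]]=a; c[a.shape[0]:,:b.shape[1]]=b
print(c.shape,a.shape); cv2.imwrite("pics/crop1.png",c[:600])
E
```

```text
(601, 800, 3) (315, 798, 3)
```

View pics/crop1.png

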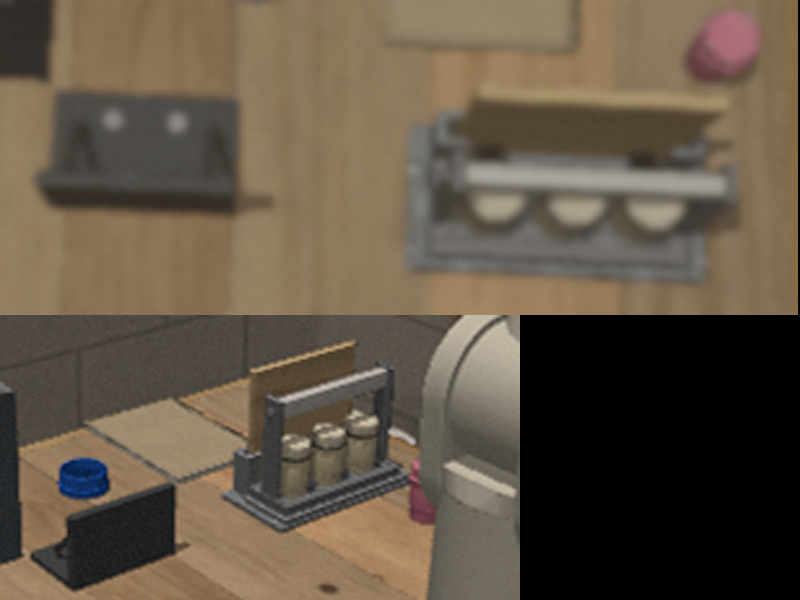

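The crop confirms the grey dock with three cream cartridges and the tan panel behind. In it, the panel's top edge runs (478,88) to (727,98), the bar (467,178) to (727,185), and the plate's front top edge is near y≈190–205.

```bash
python3 - <<'E'
from cell import env
from h import *
T=env.camera_params("top"); S=env.camera_params("scene")
c=lambda x,y:(210+(x-1.6)/4.2,145+(y-1.6)/4.2)
s=lambda x,y:(215+(x-.8)/2.6,145+(y-315-.8)/2.6)
def show(n,p,uv,z):
    X=on_plane(p,uv,z); print(n,X[:,:2].round(4).tolist(), "len",np.linalg.norm(X[0]-X[1]).round(4),"dir",np.degrees(np.arctan2(*(X[0]-X[1])[:2])).round(2))
show("panel top back",T,[c(478,86),c(729,97)],.168)
show("bar top far",T,[c(467,165),c(727,175)],.148)
show("bar top near",T,[c(467,189),c(727,195)],.148)
show("dock near low edge z=0-8",T,[c(408,268),c(704,279)],.008)
show("plate foot back",T,[c(55,93),c(238,100)],.01)
show("plate top front?",T,[c(42,188),c(238,196)],.09)
show("plate bottom front",T,[c(50,205),c(236,210)],.0)
show("S plate top front",S,[s(68,517),s(175,486)],.09)
show("S plate bot front",S,[s(75,585),s(175,548)],.0)
show("S panel top",S,[s(250,371),s(355,344)],.168)
show("S bar near top",S,[s(283,405),s(386,373)],.148)
# intensity columns
g=cv2.imread("pics/top0.png").mean(2).round().astype(int)
for u in (228,235,255): print(u,g[178:198,u])
for u in (330,350,375): print(u,g[160:196,u])
for v in (187,189,191): print(v,g[v,214:224],g[v,260:274])
E
```

```text
panel top back [[0.5083, -0.1604], [0.5047, -0.3256]] len 0.1652 dir 1.24
bar top far [[0.4594, -0.1558], [0.4566, -0.3287]] len 0.173 dir 0.94
bar top near [[0.4432, -0.1558], [0.443, -0.3284]] len 0.1726 dir 0.04
dock near low edge z=0-8 [[0.4107, -0.1303], [0.4073, -0.3502]] len 0.2199 dir 0.88
plate foot back [[0.5372, 0.1357], [0.5351, -0.0015]] len 0.1372 dir 0.86
plate top front? [[0.4488, 0.1322], [0.4462, -0.0039]] len 0.1361 dir 1.07
plate bottom front [[0.4536, 0.1371], [0.4529, -0.0019]] len 0.139 dir 0.26
S plate top front [[0.4594, 0.1365], [0.4467, 0.0023]] len 0.1348 dir 5.42
S plate bot front [[0.4645, 0.1268], [0.4613, -0.0102]] len 0.1371 dir 1.36
S panel top [[0.5067, -0.1575], [0.4941, -0.3198]] len 0.1628 dir 4.43
S bar near top [[0.4425, -0.1525], [0.4378, -0.3182]] len 0.1658 dir 1.62
228 [ 56  59  60  62  65  65  65  67  71  77  74  61  49  47  45  48  70  95
 107 110]
235 [ 74  76  74  75  75  73  72  70  73  75  75  65  54  46  45  49  67  93
 108 113]
255 [ 75  77  75  76  77  75  73  73  73  74  77  75  64  53  46  46  51  70
  97 108]
330 [127 128 128 130 130 132 136 134 115  89  72  67  67  69  68  68  67  67
  68  66  68  71  77  96 128 151 163 163 147 118 106 122 146 157 157 150]
350 [127 126 125 126 127 128 132 138 134 114  88  71  67  64  67  68  66  67
  68  68  69  79  92 104 116 136 153 162 161 144 116 106 122 146 157 155]
375 [ 76  73  75  83  95 104 110 119 133 136 123  96  71  65  65  67  67  69
  73  83  93  98  85  73  78  99 127 149 158 157 143 111  77  59  55  57]
187 [125 124 122 112  96  83  80  78  77  77] [ 69  71  72  73  70  71  81 103 117 121 122 124 124 122]
189 [124 125 123 117 102  81  65  61  60  60] [ 76  76  75  75  73  71  79  95 110 118 121 123 123 123]
191 [122 123 124 121 114  98  75  55  47  45] [ 57  58  58  58  59  62  72  85  92  99 100 101 101 101]
```

```bash
cat >> h.py <<'E'
def tool(yaw,tilt=0):  # jaws along yawed x, pointing down, then tilted about +y of the yawed frame (deg)
    return R.from_euler('z',yaw,degrees=True)*R.from_euler('y',tilt,degrees=True)*R.from_matrix(np.array([[0,1,0],[1,0,0],[0,0,-1.]]))
def plan(env,pos,rt):
    s=env.state(); r=rot(s["tcp_rot"])
    print("shift cm",(r.inv().apply(np.array(pos)-s["tcp_pos"])*100).round(2),"turn deg",np.degrees((r.inv()*rt).as_rotvec()).round(2))
def where(env):
    s=env.state(); r=rot(s["tcp_rot"]); print(round(s["clock"],2),"tcp",s["tcp_pos"].round(4),"zx",r.as_matrix()[:,2].round(4),r.as_matrix()[:,1].round(4),"F",s["contact_force"].round(2),"M",s["torque"].round(2),"gap",round(s["finger_gap"],3),"q",s["joint_positions"].round(2))
E
python3 - <<'E'
from cell import env
from h import *
plan(env,[.5005,-.2425,.30],tool(-1))
E
```

```text
shift cm [ 41.34 -27.74  -9.52] turn deg [-8.000e-02 -7.000e-02 -7.285e+01]
```

drive_tool:
  series:
    - [[2,-1,-3],[0,0,-4],0.4]
    - [[6,-4,-6],[0,0,-12],0.4]
    - [[10.5,-7,-9.5],[0,0,-20],0.4]
    - [[15,-10,-9.5],[0,0,-28],0.4]
    - [[19.5,-13,-9.5],[0,0,-36],0.4]
    - [[24,-16,-9.5],[0,0,-44],0.4]
    - [[28.5,-19,-9.5],[0,0,-52],0.4]
    - [[33,-22,-9.5],[0,0,-60],0.4]
    - [[37.5,-25,-9.5],[0,0,-68],0.4]
    - [[41.3,-27.7,-9.5],[0,0,-72.8],0.4]

```text
clock: 1.1
tcp_pos: [0.4752, -0.2736, 0.3001]
tcp_rot: [0.0, 0.712, 0.702, -0.0]
contact_force: [1.1, -1.3, -0.7]
finger_gap: 0.399
```

drive_tool:
  series:
    - [[0,0,0],[0,0,0],0.4]
    - [[0,0,0],[0,0,0],0.4]
    - [[0,0,0],[0,0,0],0.4]
    - [[0,0,0],[0,0,0],0.4]
    - [[0,0,0],[0,0,0],0.4]
    - [[0,0,0],[0,0,0],0.4]
    - [[0,0,0],[0,0,0],0.4]
    - [[0,0,0],[0,0,0],0.4]
    - [[0,0,0],[0,0,0],0.4]
    - [[0,0,0],[0,0,0],0.4]

```text
clock: 2.1
tcp_pos: [0.4745, -0.2752, 0.3002]
tcp_rot: [0.0, 0.714, 0.701, 0.0]
contact_force: [1.0, -0.6, 0.0]
finger_gap: 0.395
```

```bash
python3 - <<'E'
from cell import env
from h import *
where(env); p=env.camera_params("wrist"); im=env.snapshot("wrist")
np.save("w1.npy",dict(p),allow_pickle=True); cv2.imwrite("pics/w1.png",im[:,:,::-1]); print(p["position"],rot(p["attitude"]).as_matrix()[:,2],p["K"][0])
plan(env,[.5005,-.2425,.30],tool(-1))
E
```

```text
2.1 tcp [ 0.4745 -0.2752  0.3002] zx [ 1.e-04 -1.e-04 -1.e+00] [ 9.998e-01 -1.840e-02  1.000e-04] F [ 1.02 -0.57  0.04] M [ 0.01 -0.02  0.01] gap 0.395 q [ 1.18  0.31 -0.87  1.68  0.25  1.27  0.24]
[ 0.47618355 -0.20076015  0.46810271] [-0.00580197 -0.29097844 -0.95671202] [337.92099697   0.         277.77162353]
shift cm [3.31 2.54 0.02] turn deg [ 0.   -0.   -0.05]
```

View pics/w1.png

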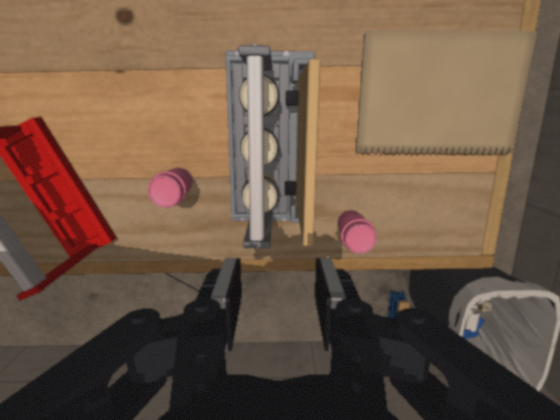

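The wrist view shows the panel's top edge as a light strip from (314,60) to (309,245). The bar runs (256,55) to (256,240), the cream cartridges are seated, and the red and pink look-alikes are clear of the path.

```bash
python3 - <<'E'
from cell import env
from h import *
p=np.load("w1.npy",allow_pickle=True).item(); im=cv2.imread("pics/w1.png")
for v in (70,150,230):
    print(v,"panel",[tuple(int(q) for q in im[v,u]) [::-1] for u in range(298,324,2)])
g=im.astype(int); 
m=((g[:,:,2]-g[:,:,0]>55)&(g[:,:,2]>165)).astype(np.uint8); m[:, :300]=0; m[:,325:]=0; m[:50]=0; m[255:]=0
b=((g.min(2)>135)).astype(np.uint8); b[:,:240]=0;b[:,275:]=0;b[:50]=0;b[250:]=0
for n,mm,z in (("panel",m,.168),("bar",b,.148)):
    k,lab,st,_=cv2.connectedComponentsWithStats(mm); i=1+np.argmax(st[1:,4]); pts=np.argwhere(lab==i)[:,::-1].astype(np.float32)
    r=cv2.minAreaRect(pts); print(n,r,st[i])
    X=on_plane(p,cv2.boxPoints(r),z); print(X[:,:2].round(4).tolist(),"mean",X.mean(0).round(4))
E
```

```text
70 panel [(92, 92, 91), (74, 71, 71), (73, 66, 59), (74, 61, 45), (78, 64, 45), (130, 104, 71), (182, 145, 99), (192, 154, 105), (193, 154, 105), (192, 154, 105), (177, 142, 97), (165, 127, 85), (173, 130, 86)]
150 panel [(79, 64, 47), (77, 64, 45), (75, 60, 43), (81, 65, 47), (150, 120, 84), (192, 153, 104), (198, 158, 109), (197, 157, 108), (192, 154, 105), (165, 129, 88), (169, 126, 85), (172, 128, 87), (174, 130, 88)]
230 panel [(153, 124, 94), (120, 98, 75), (93, 76, 53), (158, 126, 86), (195, 157, 108), (196, 158, 108), (194, 155, 107), (175, 140, 98), (142, 115, 86), (151, 124, 94), (156, 127, 97), (153, 125, 95), (153, 125, 95)]
panel ((315.5482177734375, 151.63577270507812), (18.171010971069336, 185.2756805419922), 1.7098139524459839) [ 304   59   21  186 2295]
[[0.4985, -0.3248], [0.5025, -0.1622], [0.5174, -0.1629], [0.5159, -0.3257]] mean [ 0.5086 -0.2439  0.168 ]
bar ((251.5, 147.5), (183.0, 19.0), 90.0) [ 242   56   20  184 2584]
[[0.4459, -0.1563], [0.4624, -0.1566], [0.4567, -0.3268], [0.4374, -0.3264]] mean [ 0.4506 -0.2415  0.148 ]
```

```bash
python3 - <<'E'
from cell import env
from h import *
p=np.load("w1.npy",allow_pickle=True).item()
X=on_plane(p,[(313.3,70),(310.9,150),(308.2,230),(308,70),(318.5,70),(303.5,230),(313,230)],.168); print(X[:,:2].round(4).tolist())
im=cv2.imread("pics/w1.png").min(2)
for v in (75,125,170,225): print(v,im[v,240:275].tolist())
plan(env,[.5015,-.2435,.22],tool(-1)); where(env)
E
```

```text
[[0.506, -0.1707], [0.5046, -0.2359], [0.5027, -0.3107], [0.5016, -0.1707], [0.5102, -0.1708], [0.4983, -0.3106], [0.5073, -0.3108]]
75 [123, 118, 109, 116, 122, 121, 123, 136, 157, 176, 186, 188, 185, 182, 183, 184, 186, 188, 185, 177, 157, 131, 99, 73, 59, 58, 58, 61, 70, 72, 74, 73, 77, 88, 109]
125 [121, 121, 116, 101, 86, 81, 84, 99, 129, 156, 173, 183, 183, 181, 181, 180, 181, 185, 183, 178, 167, 141, 111, 81, 69, 68, 68, 67, 68, 70, 69, 68, 70, 72, 82]
170 [114, 115, 113, 111, 98, 87, 97, 106, 115, 134, 155, 172, 177, 178, 176, 175, 176, 178, 179, 175, 166, 147, 119, 91, 75, 69, 70, 72, 71, 72, 73, 71, 75, 80, 93]
225 [76, 77, 81, 79, 80, 79, 73, 69, 64, 90, 125, 148, 162, 168, 168, 169, 169, 171, 170, 168, 160, 151, 127, 98, 67, 52, 48, 46, 51, 55, 55, 51, 50, 54, 53]
shift cm [3.21 2.64 8.02] turn deg [ 0.   -0.   -0.05]
2.15 tcp [ 0.4745 -0.2751  0.3002] zx [ 0.  0. -1.] [ 0.9998 -0.0183  0.    ] F [ 0.29  0.31 -0.3 ] M [-0.04 -0.04 -0.  ] gap 0.4 q [ 1.18  0.31 -0.87  1.68  0.25  1.27  0.24]
```

drive_tool:
  series:
    - [[1.6,1.4,0],[0,0,0],0.4]
    - [[3.15,2.85,2],[0,0,0],0.4]
    - [[3.15,2.85,5],[0,0,0],0.4]
    - [[3.15,2.85,8],[0,0,0],0.4]
    - [[3.15,2.85,11],[0,0,0],0.4]
    - [[3.15,2.85,13.5],[0,0,0],0.4]
    - [[3.15,2.85,15.5],[0,0,0],0.4]
    - [[3.15,2.85,17],[0,0,0],0.4]
    - [[3.15,2.85,17],[0,0,0],0.4]
    - [[3.15,2.85,17],[0,0,0],0.4]

```text
clock: 3.15
tcp_pos: [0.504, -0.2441, 0.1306]
tcp_rot: [0.0, 0.714, 0.701, 0.0]
contact_force: [-0.5, -0.1, 0.2]
finger_gap: 0.398
```

```bash
python3 - <<'E'
from cell import env
from h import *
where(env)
p=env.camera_params("wrist"); im=env.snapshot("wrist")
a=cv2.resize(im[200:420,150:430],None,fx=2,fy=2)
cv2.imwrite("pics/w2.png",im[:,:,::-1])
E
```

```text
3.15 tcp [ 0.504  -0.2441  0.1306] zx [ 5.e-04  1.e-04 -1.e+00] [ 9.998e-01 -1.820e-02  5.000e-04] F [-0.46 -0.05  0.24] M [-0.01 -0.02 -0.  ] gap 0.398 q [ 1.01  0.52 -0.79  1.84  0.44  0.97  0.02]
```

View pics/w2.png

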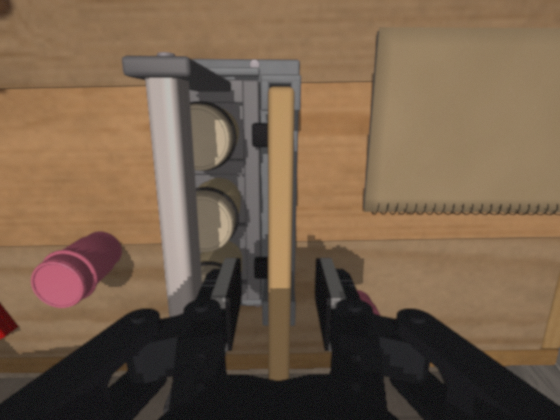

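The panel strip at x≈280 px sits centred between the fingers at 240 and 318 px. The bar at 180 px is clear of them. Closing.

drive_tool:
  series:
    - [[0,0,0],[0,0,0],0.25]
    - [[0,0,0],[0,0,0],0.15]
    - [[0,0,0],[0,0,0],0.1]
    - [[0,0,0],[0,0,0],0]
    - [[0,0,0],[0,0,0],0]
    - [[0,0,0],[0,0,0],0]
    - [[0,0,0],[0,0,0],0]
    - [[0,0,-0.5],[0,0,0],0]
    - [[0,0,-1],[0,0,0],0]
    - [[0,0,-1.5],[0,0,0],0]

```text
clock: 4.2
tcp_pos: [0.5032, -0.244, 0.1453]
tcp_rot: [-0.0, 0.714, 0.701, -0.0]
contact_force: [-0.2, -0.2, -1.8]
finger_gap: 0.097
```

```bash
python3 - <<'E'
from cell import env
from h import *
where(env); plan(env,[.5041,-.2441,.325],tool(-1))
E
```

```text
4.2 tcp [ 0.5032 -0.244   0.1453] zx [-7.e-04  4.e-04 -1.e+00] [ 9.998e-01 -1.830e-02 -7.000e-04] F [-0.16 -0.23 -1.83] M [-0.   -0.02  0.02] gap 0.097 q [ 1.02  0.5  -0.8   1.83  0.42  0.99  0.03]
shift cm [  0.     0.08 -17.97] turn deg [-0.04 -0.02 -0.05]
```

drive_tool:
  series:
    - [[0,0,-1],[0,0,0],0]
    - [[0,0,-2.5],[0,0,0],0]
    - [[0,0,-4.5],[0,0,0],0]
    - [[0,0,-7],[0,0,0],0]
    - [[0,0,-9.5],[0,0,0],0]
    - [[0,0,-12],[0,0,0],0]
    - [[0,0,-14.5],[0,0,0],0]
    - [[0,0,-16.5],[0,0,0],0]
    - [[0,0,-18],[0,0,0],0]
    - [[0,0,-18],[0,0,0],0]

```text
clock: 5.2
tcp_pos: [0.5049, -0.2443, 0.328]
tcp_rot: [0.002, 0.714, 0.701, 0.001]
contact_force: [-0.1, -0.2, -1.9]
finger_gap: 0.098
```

```bash
python3 - <<'E'
from cell import env
from h import *
where(env)
ims=[env.snapshot("wrist"),env.snapshot("scene")]
np.save("w3.npy",dict(env.camera_params("wrist")),allow_pickle=True)
for n,i in zip(("w3","s3"),ims): cv2.imwrite(f"pics/{n}.png",i[:,:,::-1])
cv2.imwrite("pics/both3.png",np.hstack([cv2.resize(ims[0][:, :],(400,300)),ims[1][120:420:1,150:550]])[:,:,::-1])
E
```

```text
5.2 tcp [ 0.5049 -0.2443  0.328 ] zx [ 0.0038 -0.0024 -1.    ] [ 0.9998 -0.0182  0.0039] F [-0.06 -0.15 -1.92] M [ 0.03 -0.09  0.02] gap 0.098 q [ 1.11  0.32 -0.89  1.61  0.25  1.33  0.17]
```

View pics/both3.png

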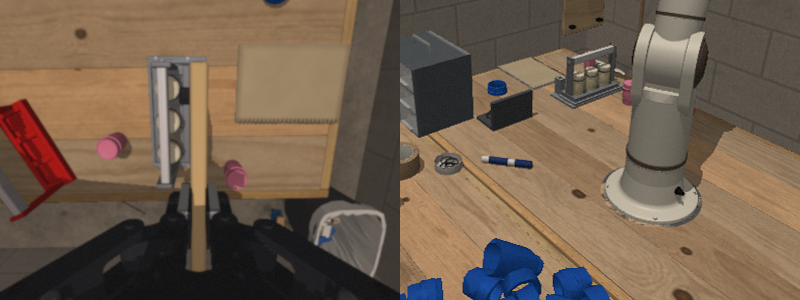

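The panel is out and held, the carrier is still seated, and the look-alikes are untouched. Now carrying the panel over to the plate.

drive_tool:
  series:
    - [[1.5,-0.8,0],[0,0,0],0]
    - [[4.5,-2.4,0],[0,0,0],0]
    - [[8,-4.3,0],[0,0,0],0]
    - [[11.5,-6.1,0],[0,0,0],0]
    - [[15,-8,0],[0,0,0],0]
    - [[18.5,-9.9,0],[0,0,0],0]
    - [[22,-11.7,0],[0,0,0],0]
    - [[25,-13.3,0],[0,0,0],0]
    - [[27,-14.4,0],[0,0,0],0]
    - [[28.1,-15,0],[0,0,0],0]

```text
clock: 6.3
tcp_pos: [0.3569, 0.041, 0.3242]
tcp_rot: [0.0, 0.713, 0.701, -0.001]
contact_force: [0.0, -1.3, -2.1]
finger_gap: 0.1
```

```bash
python3 - <<'E'
from cell import env
from h import *
where(env)
im=env.snapshot("wrist"); np.save("w4.npy",dict(env.camera_params("wrist")),allow_pickle=True)
cv2.imwrite("pics/w4.png",im[:,:,::-1])
E
```

```text
6.3 tcp [0.3569 0.041  0.3242] zx [-0.0015 -0.0018 -1.    ] [ 0.9999 -0.017  -0.0015] F [ 0.02 -1.33 -2.11] M [-0.03 -0.08  0.05] gap 0.1 q [ 0.99 -0.29 -0.95  2.02 -0.24  1.31  0.12]
```

View pics/w4.png

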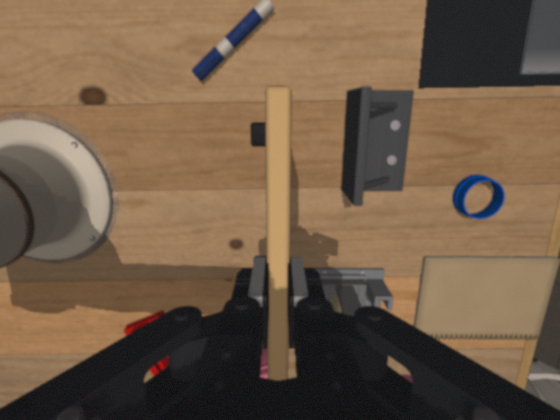

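The plate's upright is at (347–370, 88–205), with its foot to the right. The panel strip is at (280, 88–375).

```bash
python3 - <<'E'
from h import *
p=np.load("w4.npy",allow_pickle=True).item(); im=cv2.imread("pics/w4.png").mean(2).round().astype(int)
for v in (105,130,155,185): print(v,im[v,338:378].tolist())
for u in (353,362): print(u,im[80:96,u].tolist(),im[192:214,u].tolist())
E
```

```text
105 [112, 112, 113, 111, 113, 112, 107, 88, 64, 42, 32, 33, 31, 32, 31, 33, 30, 26, 30, 32, 34, 41, 52, 64, 73, 73, 76, 75, 73, 70, 70, 65, 60, 55, 53, 56, 57, 55, 54, 57]
130 [120, 119, 120, 119, 115, 104, 79, 52, 36, 33, 34, 29, 34, 30, 33, 29, 31, 34, 35, 38, 49, 62, 70, 74, 75, 75, 73, 72, 71, 68, 67, 69, 71, 71, 72, 72, 71, 72, 73, 71]
155 [121, 121, 119, 111, 89, 59, 40, 35, 33, 34, 32, 30, 32, 32, 36, 35, 33, 38, 46, 59, 71, 75, 72, 73, 71, 72, 68, 66, 66, 69, 71, 71, 71, 70, 72, 72, 73, 72, 72, 74]
185 [112, 108, 94, 71, 47, 37, 34, 32, 33, 31, 31, 35, 27, 33, 34, 36, 48, 57, 69, 73, 72, 71, 71, 70, 69, 65, 58, 56, 56, 56, 58, 57, 56, 55, 56, 55, 56, 58, 56, 62]
353 [128, 127, 126, 124, 124, 126, 127, 120, 104, 76, 49, 36, 32, 31, 33, 30] [43, 41, 44, 46, 45, 48, 49, 48, 49, 49, 54, 61, 78, 100, 117, 126, 129, 127, 125, 123, 117, 115]
362 [129, 127, 126, 123, 122, 114, 98, 80, 70, 65, 66, 66, 67, 66, 67, 69] [78, 82, 84, 84, 85, 88, 89, 91, 92, 89, 90, 95, 99, 105, 117, 121, 125, 124, 121, 119, 120, 115]
```

```bash
python3 - <<'E'
from h import *
from cell import env
p=np.load("w4.npy",allow_pickle=True).item()
print("top front",on_plane(p,[(360,105),(358.5,130),(357,155),(354.7,185)],.09).round(4)[:,:2].tolist())
print("bot front",on_plane(p,[(345.7,105),(344.2,130),(342.2,155),(340.8,185)],0).round(4)[:,:2].tolist())
print("top ends z.09",on_plane(p,[(362,86.5),(355,204)],.09).round(4).tolist())
w=np.load("w1.npy",allow_pickle=True).item()
print("bar",on_plane(w,[(254.2,75),(254.7,125),(255.5,170),(256,225)],.148).round(4)[:,:2].tolist())
print("bar ends",on_plane(w,[(256,54),(256,242)],.148).round(4)[:,:2].tolist())
E
```

```text
top front [[0.4507, 0.1187], [0.4504, 0.0911], [0.4502, 0.0623], [0.4492, 0.0261]]
bot front [[0.4515, 0.1195], [0.4508, 0.0857], [0.4493, 0.0505], [0.4489, 0.0062]]
top ends z.09 [[0.4518, 0.1383, 0.09], [0.4508, 0.0021, 0.09]]
bar [[0.4559, -0.1718], [0.4547, -0.2145], [0.4538, -0.2562], [0.4522, -0.3117]]
bar ends [[0.4581, -0.1549], [0.4515, -0.33]]
```

```bash
python3 - <<'E'
from h import *
from cell import env
plan(env,[.425,.068,.16],tool(-1,15))
E
```

```text
shift cm [ 2.73  6.84 16.39] turn deg [14.87  0.08  0.08]
```

drive_tool:
  series:
    - [[0.7,1,1],[2,0,0],0]
    - [[1.4,2.5,3],[4.5,0,0],0]
    - [[2.1,4,5.5],[7,0,0],0]
    - [[2.7,5.5,8],[9.5,0,0],0]
    - [[2.7,6.8,10.5],[12,0,0],0]
    - [[2.7,6.8,12.5],[14,0,0],0]
    - [[2.7,6.8,14.5],[14.9,0,0],0]
    - [[2.7,6.8,16],[14.9,0,0],0]
    - [[2.7,6.8,16.4],[14.9,0,0],0]
    - [[2.7,6.8,16.4],[14.9,0,0],0]

```text
clock: 7.35
tcp_pos: [0.4267, 0.065, 0.1609]
tcp_rot: [-0.093, 0.707, 0.695, -0.091]
contact_force: [0.2, -0.6, -2.1]
finger_gap: 0.093
```

```bash
python3 - <<'E'
from h import *
from cell import env
where(env)
plan(env,[.4505,.068,.1235],tool(-1,15))
im=env.snapshot("scene"); cv2.imwrite("pics/s5.png",cv2.resize(im[120:290,180:400],None,fx=3,fy=3)[:,:,::-1])
E
```

```text
7.35 tcp [0.4267 0.065  0.1609] zx [-0.2578  0.0048 -0.9662] [ 0.966  -0.0177 -0.2578] F [ 0.21 -0.56 -2.1 ] M [-0.03 -0.42 -0.03] gap 0.093 q [ 0.67  0.56 -1.09  1.89  0.4   1.25 -0.61]
shift cm [0.34 3.26 3.  ] turn deg [ 0.06 -0.02 -0.05]
```

View pics/s5.png

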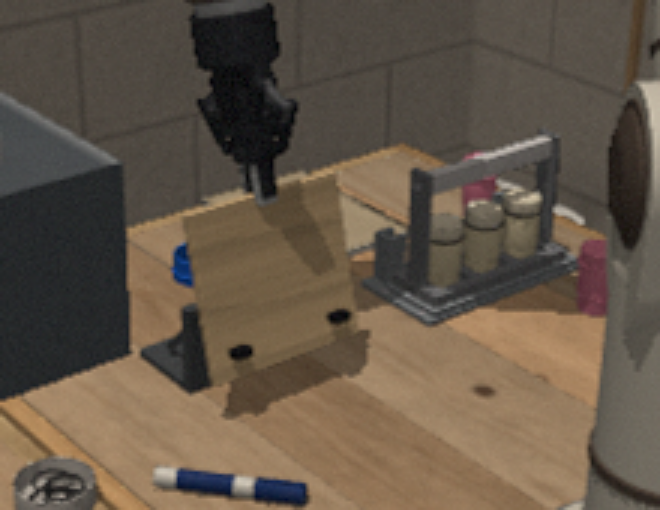

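The panel is held tilted, lugs facing the robot, with its foot clear of the table just in front of the plate, and the carrier is untouched. Approaching to about 3 mm short.

drive_tool:
  series:
    - [[0.1,0.5,0.5],[0,0,0],0]
    - [[0.2,1,1],[0,0,0],0]
    - [[0.3,1.5,1.5],[0,0,0],0]
    - [[0.3,2,2],[0,0,0],0]
    - [[0.3,2.5,2.4],[0,0,0],0]
    - [[0.3,2.9,2.7],[0,0,0],0]
    - [[0.3,3.2,3],[0,0,0],0]
    - [[0.3,3.25,3],[0,0,0],0]
    - [[0.3,3.25,3],[0,0,0],0]
    - [[0.3,3.25,3],[0,0,0],0]

```text
clock: 8.4
tcp_pos: [0.451, 0.068, 0.124]
tcp_rot: [-0.092, 0.707, 0.695, -0.091]
contact_force: [-0.3, 0.4, -2.3]
finger_gap: 0.1
```

```bash
python3 - <<'E'
from h import *
from cell import env
where(env)
plan(env,[.4505,.068,.1185],tool(-1,15))
E
```

```text
8.4 tcp [0.451 0.068 0.124] zx [-0.2569  0.0047 -0.9664] [ 0.9663 -0.0176 -0.2569] F [-0.32  0.39 -2.32] M [-0.02 -0.39 -0.03] gap 0.1 q [ 0.6   0.64 -1.03  1.86  0.47  1.22 -0.64]
shift cm [0.   0.09 0.55] turn deg [ 0.11 -0.01 -0.04]
```

drive_tool:
  series:
    - [[0,0.03,0.1],[0,0,0],0]
    - [[0,0.05,0.2],[0,0,0],0]
    - [[0,0.07,0.26],[0,0,0],0]
    - [[0,0.09,0.32],[0,0,0],0]
    - [[0,0.1,0.37],[0,0,0],0]
    - [[0,0.11,0.41],[0,0,0],0]
    - [[0,0.12,0.44],[0,0,0],0]
    - [[0,0.12,0.47],[0,0,0],0]
    - [[0,0.13,0.49],[0,0,0],0]
    - [[0,0.13,0.49],[0,0,0],0]

```text
clock: 9.4
tcp_pos: [0.4525, 0.0679, 0.1201]
tcp_rot: [-0.092, 0.708, 0.695, -0.09]
contact_force: [2.0, -1.1, 8.8]
finger_gap: 0.095
```

```bash
python3 - <<'E'
from h import *
from cell import env
where(env)
E
```

```text
9.4 tcp [0.4525 0.0679 0.1201] zx [-0.2545  0.0045 -0.9671] [ 0.9669 -0.0183 -0.2546] F [ 1.99 -1.14  8.84] M [-0.28  0.04  0.12] gap 0.095 q [ 0.59  0.65 -1.02  1.86  0.47  1.21 -0.65]
```

drive_tool:
  series:
    - [[0,0,-0.04],[0,0,0],0]
    - [[0,0.04,-0.04],[0.2,0,0],0]
    - [[0,0.08,-0.04],[0.4,0,0],0]
    - [[0,0.12,-0.04],[0.6,0,0],0]
    - [[0,0.16,-0.04],[0.8,0,0],0]
    - [[0,0.2,-0.04],[1,0,0],0]
    - [[0,0.2,-0.04],[1,0,0],0]
    - [[0,0.2,-0.04],[1,0,0],0]
    - [[0,0.2,-0.04],[1,0,0],0]
    - [[0,0.2,-0.04],[1,0,0],0]

```text
clock: 10.4
tcp_pos: [0.4543, 0.0679, 0.1197]
tcp_rot: [-0.098, 0.707, 0.694, -0.096]
contact_force: [0.9, -0.7, 7.9]
finger_gap: 0.093
```

```bash
python3 - <<'E'
from h import *
from cell import env
where(env)
im=env.snapshot("scene"); cv2.imwrite("pics/s6.png",im[:,:,::-1])
w=env.snapshot("wrist"); cv2.imwrite("pics/w6.png",w[:,:,::-1]);np.save("w6.npy",dict(env.camera_params("wrist")),allow_pickle=True)
a=cv2.resize(im[165:255,225:310],None,fx=5,fy=5,interpolation=cv2.INTER_CUBIC)
cv2.imwrite("pics/c6.png",np.hstack([a,cv2.resize(w[60:330,250:460],(350,450))])[:,:,::-1])
E
```

```text
10.4 tcp [0.4543 0.0679 0.1197] zx [-0.2718  0.005  -0.9623] [ 0.9622 -0.0181 -0.2719] F [ 0.87 -0.74  7.91] M [-0.21 -0.09  0.09] gap 0.093 q [ 0.58  0.66 -1.01  1.85  0.47  1.23 -0.64]
```

View pics/c6.png

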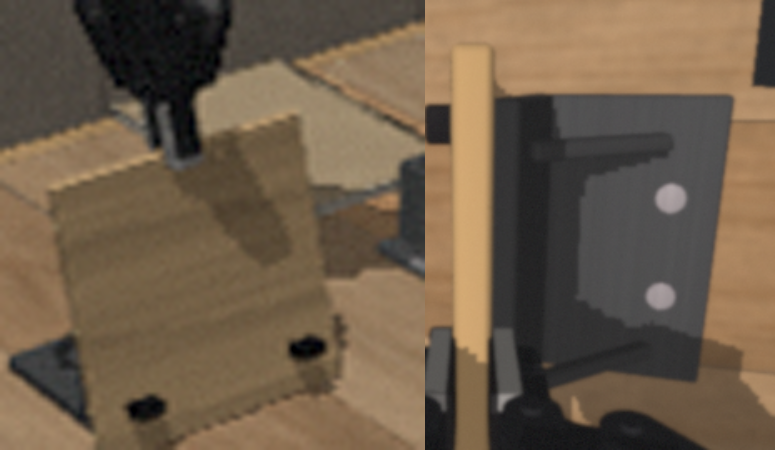

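The panel stands on the table, nearly touching the plate. Tilting a little further until it touches.

drive_tool:
  series:
    - [[0,0.04,0],[0.2,0,0],0]
    - [[0,0.08,0],[0.4,0,0],0]
    - [[0,0.12,0],[0.6,0,0],0]
    - [[0,0.16,0],[0.8,0,0],0]
    - [[0,0.2,0],[1,0,0],0]
    - [[0,0.24,0],[1.2,0,0],0]
    - [[0,0.28,0],[1.4,0,0],0]
    - [[0,0.3,0],[1.5,0,0],0]
    - [[0,0.3,0],[1.5,0,0],0]
    - [[0,0.3,0],[1.5,0,0],0]

```text
clock: 11.5
tcp_pos: [0.4552, 0.068, 0.1186]
tcp_rot: [-0.108, 0.705, 0.693, -0.107]
contact_force: [-2.7, -0.4, 7.6]
finger_gap: 0.094
```

```bash
python3 - <<'E'
from h import *
from cell import env
where(env)
E
```

```text
11.5 tcp [0.4552 0.068  0.1186] zx [-0.3005  0.005  -0.9538] [ 0.9536 -0.0172 -0.3005] F [-2.71 -0.39  7.59] M [-0.16  0.74  0.07] gap 0.094 q [ 0.57  0.69 -1.    1.82  0.47  1.26 -0.64]
```

Fx has changed to −2.7 N, so the panel is touching the plate at about 17° of lean. Releasing and backing out along the panel.

drive_tool:
  series:
    - [[0,0,0],[0,0,0],0.12]
    - [[0,0,0],[0,0,0],0.15]
    - [[0,0,0],[0,0,0],0.2]
    - [[0,0,0],[0,0,0],0.28]
    - [[0,0,0],[0,0,0],0.35]
    - [[0,0,0],[0,0,0],0.35]
    - [[0,0,-0.5],[0,0,0],0.35]
    - [[0,0,-1.5],[0,0,0],0.35]
    - [[0,0,-3],[0,0,0],0.35]
    - [[0,0,-5],[0,0,0],0.35]

```text
clock: 12.5
tcp_pos: [0.471, 0.0675, 0.1667]
tcp_rot: [-0.108, 0.705, 0.693, -0.106]
contact_force: [0.2, -0.6, 0.6]
finger_gap: 0.35
```

```bash
python3 - <<'E'
from h import *
from cell import env
where(env)
im=env.snapshot("scene"); cv2.imwrite("pics/s7.png",im[:,:,::-1])
w=env.snapshot("wrist"); cv2.imwrite("pics/w7.png",w[:,:,::-1])
a=cv2.resize(im[165:255,225:310],None,fx=5,fy=5,interpolation=cv2.INTER_CUBIC)
cv2.imwrite("pics/c7.png",np.hstack([a,cv2.resize(w[60:330,250:460],(350,450))])[:,:,::-1])
plan(env,[.4536,-.2425,.34],tool(-1))
E
```

```text
12.5 tcp [0.471  0.0675 0.1667] zx [-0.2993  0.0055 -0.9541] [ 0.954  -0.0173 -0.2994] F [ 0.16 -0.59  0.61] M [-0.03 -0.31  0.01] gap 0.35 q [ 0.58  0.65 -1.03  1.75  0.43  1.36 -0.61]
shift cm [-31.1  -6.4 -16. ] turn deg [-17.08  -0.07  -0.08]
```

View pics/c7.png

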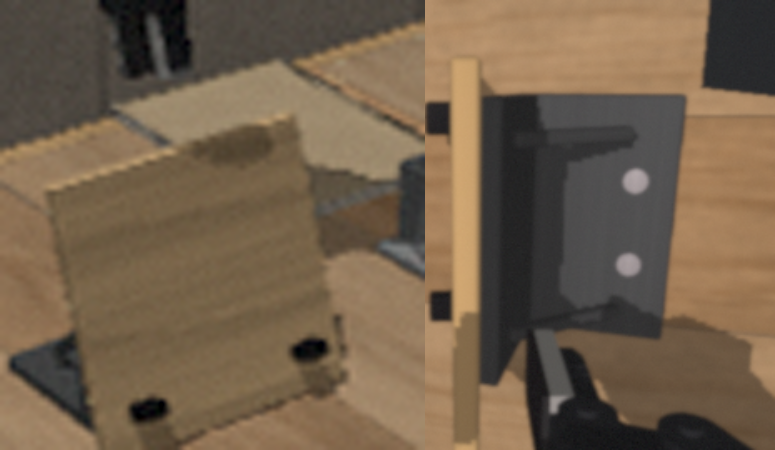

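The panel leans against the plate by itself, with the gripper clear above it. Now going to the carrier.

drive_tool:
  series:
    - [[0,0,-2],[0,0,0],0.35]
    - [[0,0,-5],[-1,0,0],0.35]
    - [[0,-0.5,-8],[-3,0,0],0.4]
    - [[-2,-2,-11],[-6,0,0],0.5]
    - [[-5,-3.5,-13],[-9,0,0],0.5]
    - [[-8,-5,-14.5],[-12,0,0],0.5]
    - [[-11.5,-6,-16],[-15,0,0],0.5]
    - [[-15,-6.4,-16],[-17,0,0],0.5]
    - [[-18,-6.4,-16],[-17.1,0,0],0.5]
    - [[-20,-6.4,-16],[-17.1,0,0],0.5]

```text
clock: 13.6
tcp_pos: [0.453, -0.1355, 0.3377]
tcp_rot: [-0.001, 0.715, 0.699, -0.003]
contact_force: [0.2, 0.2, 0.3]
finger_gap: 0.498
```

```bash
python3 - <<'E'
from h import *
from cell import env
where(env)
plan(env,[.4536,-.2425,.23],tool(-1))
w=env.snapshot("wrist"); cv2.imwrite("pics/w8.png",w[:,:,::-1]);np.save("w8.npy",dict(env.camera_params("wrist")),allow_pickle=True)
E
```

```text
13.6 tcp [ 0.453  -0.1355  0.3377] zx [-0.0053 -0.0029 -1.    ] [ 0.9997 -0.0229 -0.0053] F [0.22 0.16 0.27] M [-0.02 -0.03  0.02] gap 0.498 q [ 1.37  0.17 -1.26  1.78  0.17  1.32  0.05]
shift cm [-10.66   0.36  10.8 ] turn deg [-0.3   0.17 -0.31]
```

drive_tool:
  series:
    - [[-1.5,0,1],[0,0,0],0.5]
    - [[-4,0.2,2.5],[0,0,0],0.5]
    - [[-6.5,0.3,4.5],[0,0,0],0.5]
    - [[-9,0.3,6.5],[0,0,0],0.5]
    - [[-10.5,0.35,8.5],[-0.3,0.2,0],0.5]
    - [[-10.65,0.35,10.5],[-0.3,0.2,0],0.5]
    - [[-10.65,0.35,12],[-0.3,0.2,0],0.5]
    - [[-10.65,0.35,12.8],[-0.3,0.2,0],0.5]
    - [[-10.65,0.35,12.8],[-0.3,0.2,0],0.5]
    - [[-10.65,0.35,12.8],[-0.3,0.2,0],0.5]

```text
clock: 14.65
tcp_pos: [0.4556, -0.238, 0.2098]
tcp_rot: [-0.001, 0.713, 0.701, 0.001]
contact_force: [-0.1, 0.2, -0.2]
finger_gap: 0.497
```

```bash
python3 - <<'E'
from h import *
from cell import env
where(env)
plan(env,[.4536,-.2425,.117],tool(-1.3))
w=env.snapshot("wrist"); cv2.imwrite("pics/w9.png",w[:,:,::-1]);np.save("w9.npy",dict(env.camera_params("wrist")),allow_pickle=True)
E
```

```text
14.65 tcp [ 0.4556 -0.238   0.2098] zx [ 8.0e-04  3.4e-03 -1.0e+00] [ 9.999e-01 -1.660e-02  7.000e-04] F [-0.07  0.21 -0.16] M [-0.02 -0.03 -0.02] gap 0.497 q [ 1.32  0.42 -1.1   1.87  0.41  1.11  0.05]
shift cm [-0.49 -0.2   9.28] turn deg [ 0.04 -0.2   0.35]
```

View pics/w9.png

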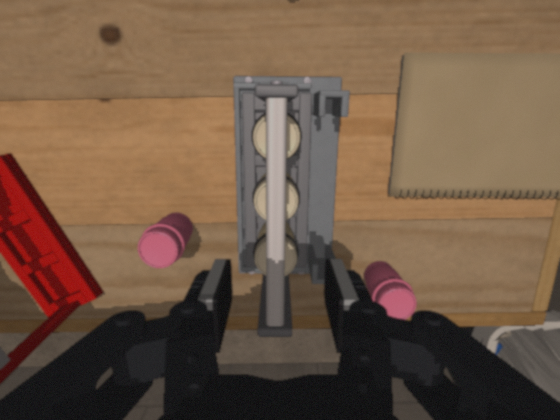

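Bar runs (277,97) to (275,305), centred between the fingers at 230 and 327. The panel is gone from the slots, and all three cartridges are seated.

```bash
python3 - <<'E'
from h import *
p=np.load("w9.npy",allow_pickle=True).item(); im=cv2.imread("pics/w9.png").mean(2).round().astype(int)
print(im[78:104,277].tolist()); print(im[295:342,276].tolist())
for v in (110,160,210,260): print(v,im[v,262:292].tolist())
E
```

```text
[113, 118, 124, 139, 143, 128, 105, 101, 109, 118, 121, 119, 117, 113, 113, 106, 97, 84, 81, 110, 151, 169, 174, 175, 174, 175]
[102, 102, 103, 102, 102, 102, 102, 102, 101, 102, 102, 101, 101, 102, 103, 101, 102, 102, 101, 101, 101, 101, 102, 101, 101, 100, 103, 101, 99, 99, 91, 70, 53, 53, 55, 60, 62, 65, 64, 61, 60, 62, 73, 83, 85, 84, 86]
110 [76, 76, 75, 85, 110, 136, 156, 171, 180, 181, 181, 178, 175, 175, 174, 173, 176, 176, 178, 176, 173, 163, 147, 129, 101, 77, 66, 64, 62, 62]
160 [95, 83, 76, 82, 108, 135, 154, 169, 179, 179, 178, 175, 173, 172, 172, 173, 174, 176, 176, 173, 168, 154, 136, 110, 85, 71, 65, 68, 69, 68]
210 [166, 167, 161, 148, 133, 136, 150, 166, 174, 174, 172, 172, 170, 167, 168, 169, 172, 171, 171, 165, 156, 141, 121, 109, 119, 144, 163, 168, 170, 167]
260 [103, 105, 104, 98, 91, 89, 96, 99, 106, 111, 120, 128, 136, 153, 161, 158, 147, 135, 128, 121, 115, 106, 98, 98, 103, 102, 102, 104, 103, 104]
```

```bash
python3 - <<'E'
from h import *
p=np.load("w9.npy",allow_pickle=True).item()
print(on_plane(p,[(277,97),(276,325.5),(276,110),(275.6,160),(266.3,110),(285.8,110),(266.5,160),(285,160)],.148).round(4)[:,:2].tolist())
E
```

```text
[[0.457, -0.1565], [0.453, -0.3279], [0.4562, -0.1645], [0.4553, -0.1971], [0.4498, -0.1644], [0.4626, -0.1646], [0.4491, -0.1969], [0.4617, -0.1972]]
```

drive_tool:
  series:
    - [[-0.2,-0.1,1],[0,0,0.2],0.5]
    - [[-0.4,-0.1,2.5],[0,-0.2,0.3],0.5]
    - [[-0.4,-0.1,4],[0,-0.2,0.3],0.5]
    - [[-0.4,-0.1,5.5],[0,-0.2,0.3],0.5]
    - [[-0.4,-0.1,7],[0,-0.2,0.3],0.5]
    - [[-0.4,-0.1,8.2],[0,-0.2,0.3],0.5]
    - [[-0.4,-0.1,9],[0,-0.2,0.3],0.5]
    - [[-0.4,-0.1,9.3],[0,-0.2,0.3],0.5]
    - [[-0.4,-0.1,9.3],[0,-0.2,0.3],0.5]
    - [[-0.4,-0.1,9.3],[0,-0.2,0.3],0.5]

```text
clock: 15.7
tcp_pos: [0.4543, -0.2425, 0.1168]
tcp_rot: [0.0, 0.715, 0.699, 0.0]
contact_force: [-0.3, 0.3, 0.6]
finger_gap: 0.501
```

```bash
python3 - <<'E'
from h import *
from cell import env
where(env)
plan(env,[.4545,-.2422,.117],tool(-1.3))
E
```

```text
15.7 tcp [ 0.4543 -0.2425  0.1168] zx [ 8.e-04 -4.e-04 -1.e+00] [ 9.997e-01 -2.350e-02  8.000e-04] F [-0.25  0.31  0.57] M [ 0.02  0.04 -0.01] gap 0.501 q [ 1.22  0.54 -0.99  1.95  0.55  0.95 -0.06]
shift cm [ 0.03  0.02 -0.02] turn deg [ 0.05  0.02 -0.05]
```

Accurate. Closing on the bar.

drive_tool:
  series:
    - [[0,0,0],[0,0,0],0.35]
    - [[0,0,0],[0,0,0],0.25]
    - [[0,0,0],[0,0,0],0.2]
    - [[0,0,0],[0,0,0],0.15]
    - [[0,0,0],[0,0,0],0]
    - [[0,0,0],[0,0,0],0]
    - [[0,0,0],[0,0,0],0]
    - [[0,0,0],[0,0,0],0]
    - [[0,0,0],[0,0,0],0]
    - [[0,0,0],[0,0,0],0]

```text
clock: 16.7
tcp_pos: [0.4538, -0.2426, 0.1168]
tcp_rot: [0.0, 0.715, 0.699, -0.0]
contact_force: [-2.7, -0.1, 5.5]
finger_gap: 0.134
```

drive_tool:
  series:
    - [[0,0,-0.1],[0,0,0],0]
    - [[0,0,-0.3],[0,0,0],0]
    - [[0,0,-0.5],[0,0,0],0]
    - [[0,0,-0.8],[0,0,0],0]
    - [[0,0,-1.1],[0,0,0],0]
    - [[0,0,-1.4],[0,0,0],0]
    - [[0,0,-1.7],[0,0,0],0]
    - [[0,0,-1.9],[0,0,0],0]
    - [[0,0,-2],[0,0,0],0]
    - [[0,0,-2],[0,0,0],0]

```text
clock: 17.7
tcp_pos: [0.4538, -0.2425, 0.1365]
tcp_rot: [0.0, 0.715, 0.699, -0.0]
contact_force: [-0.4, -1.1, -4.1]
finger_gap: 0.134
```

```bash
python3 - <<'E'
from h import *
from cell import env
where(env)
plan(env,[.4545,-.2422,.217],tool(-1.3))
E
```

```text
17.7 tcp [ 0.4538 -0.2425  0.1365] zx [ 2.e-04 -3.e-04 -1.e+00] [ 9.997e-01 -2.370e-02  2.000e-04] F [-0.4  -1.12 -4.12] M [ 0.04 -0.01  0.01] gap 0.134 q [ 1.24  0.51 -1.01  1.94  0.52  0.98 -0.04]
shift cm [ 0.03  0.07 -8.05] turn deg [ 0.01  0.01 -0.06]
```

drive_tool:
  series:
    - [[0,0,-0.2],[0,0,0],0]
    - [[0,0,-0.6],[0,0,0],0]
    - [[0,0,-1.1],[0,0,0],0]
    - [[0,0,-1.6],[0,0,0],0]
    - [[0,0,-2.1],[0,0,0],0]
    - [[0,0,-2.6],[0,0,0],0]
    - [[0,0,-3.1],[0,0,0],0]
    - [[0,0,-3.6],[0,0,0],0]
    - [[0,0,-4],[0,0,0],0]
    - [[0,0,-4.2],[0,0,0],0]

```text
clock: 18.7
tcp_pos: [0.454, -0.2425, 0.1788]
tcp_rot: [0.0, 0.715, 0.699, 0.0]
contact_force: [-0.0, 0.1, -5.0]
finger_gap: 0.131
```

drive_tool:
  series:
    - [[0,0,-0.2],[0,0,0],0]
    - [[0,0,-0.6],[0,0,0],0]
    - [[0,0,-1.1],[0,0,0],0]
    - [[0,0,-1.6],[0,0,0],0]
    - [[0,0,-2.1],[0,0,0],0]
    - [[0,0,-2.6],[0,0,0],0]
    - [[0,0,-3.1],[0,0,0],0]
    - [[0,0,-3.5],[0,0,0],0]
    - [[0,0,-3.7],[0,0,0],0]
    - [[0,0,-3.8],[0,0,0],0]

```text
clock: 19.7
tcp_pos: [0.4538, -0.2425, 0.2165]
tcp_rot: [0.0, 0.715, 0.699, -0.0]
contact_force: [-0.1, 0.2, -5.6]
finger_gap: 0.133
```

drive_tool:
  series:
    - [[0,0,0],[0,0,0],0]
    - [[0,0,0],[0,0,0],0]
    - [[0,0,0],[0,0,0],0]
    - [[0,0,0],[0,0,0],0]
    - [[0,0,0],[0,0,0],0]
    - [[0,0,0],[0,0,0],0]
    - [[0,0,0],[0,0,0],0]
    - [[0,0,0],[0,0,0],0]
    - [[0,0,0],[0,0,0],0]
    - [[0,0,0],[0,0,0],0]

```text
clock: 20.7
tcp_pos: [0.4538, -0.2424, 0.2163]
tcp_rot: [0.0, 0.715, 0.699, 0.0]
contact_force: [-0.2, 0.4, -7.1]
finger_gap: 0.135
```

```bash
python3 - <<'E'
from h import *
from cell import env
where(env); w=env.snapshot("wrist"); s=env.snapshot("scene"); t=env.snapshot("top")
a=cv2.resize(s[110:260,200:400],(400,300)); b=cv2.resize(w,(400,300)); c=cv2.resize(t[100:250,200:400],(400,300))
cv2.imwrite("pics/fin.png",np.vstack([np.hstack([a,b]),np.hstack([c,cv2.resize(s,(400,300))])])[:,:,::-1])
E
```

```text
20.7 tcp [ 0.4538 -0.2424  0.2163] zx [ 0. -0. -1.] [ 0.9997 -0.0236  0.    ] F [-0.25  0.42 -7.09] M [-0.    0.01  0.05] gap 0.135 q [ 1.33  0.41 -1.1   1.86  0.4   1.12  0.05]
```

View pics/fin.png

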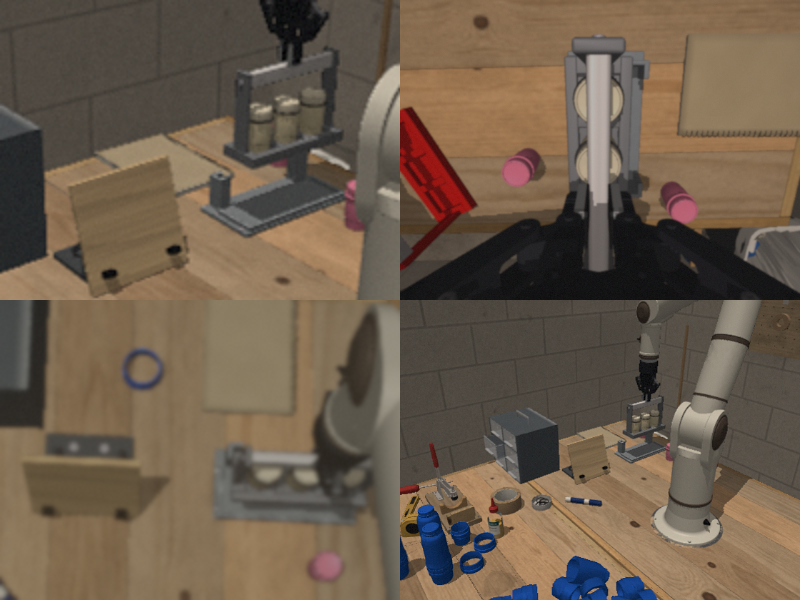

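Checking level numerically: project the expected level bar into the scene view and compare it with its observed ends in the crop, about (237,80) and (338,53).

```bash
python3 - <<'E'
from h import *
from cell import env
where(env)
S=env.camera_params("scene"); im=env.snapshot("scene").astype(int).mean(2)
for dz,name in ((0,"s0"),(.0995,"now")):
    g=cv2.imread("pics/scene0.png").mean(2) if name=="s0" else im
    r=R.from_euler('z',-1.3,degrees=True); o=np.array([.454,-.2424,.008+dz])
    for y in (-.075,-.05,.04,.07):   # top near edge of the bar: look for brightness peak (bar top face) along the column
        u,v=proj(S,o+r.apply([0,y,.14]))[0]
        col=cv2.remap(g.astype(np.float32),np.full((1,29),u,np.float32),np.arange(v-14,v+15,dtype=np.float32)[None]-0,cv2.INTER_LINEAR)[0]
        print(name,y,(u.round(1),v.round(1)),col.round().astype(int)[4:25].tolist())
E
```

```text
20.85 tcp [ 0.4538 -0.2424  0.2163] zx [ 1.e-04 -0.e+00 -1.e+00] [ 9.997e-01 -2.360e-02  1.000e-04] F [-0.01  0.59 -4.87] M [-0.02  0.05 -0.09] gap 0.133 q [ 1.33  0.41 -1.1   1.86  0.4   1.12  0.05]
s0 -0.075 (np.float64(359.7), np.float64(165.7)) [82, 82, 82, 83, 83, 82, 80, 72, 67, 109, 164, 163, 108, 88, 87, 86, 85, 75, 54, 48, 47]
s0 -0.05 (np.float64(354.0), np.float64(167.4)) [78, 80, 80, 79, 79, 81, 82, 80, 84, 110, 155, 161, 115, 87, 90, 89, 84, 72, 67, 71, 75]
s0 0.04 (np.float64(332.8), np.float64(174.0)) [66, 68, 69, 68, 71, 70, 69, 66, 63, 116, 182, 169, 108, 90, 92, 89, 89, 84, 72, 71, 71]
s0 0.07 (np.float64(325.5), np.float64(176.3)) [66, 69, 71, 71, 71, 71, 67, 63, 73, 129, 181, 165, 119, 90, 92, 90, 88, 85, 78, 70, 71]
now -0.075 (np.float64(362.1), np.float64(135.8)) [83, 82, 82, 81, 80, 82, 76, 59, 37, 57, 102, 101, 87, 81, 82, 82, 84, 80, 57, 45, 43]
now -0.05 (np.float64(356.3), np.float64(137.4)) [16, 27, 55, 76, 80, 80, 81, 80, 79, 77, 89, 100, 89, 83, 84, 82, 82, 82, 80, 82, 82]
now 0.04 (np.float64(334.6), np.float64(143.2)) [66, 65, 71, 74, 73, 70, 71, 71, 75, 110, 163, 162, 111, 89, 93, 92, 90, 82, 76, 72, 72]
now 0.07 (np.float64(327.0), np.float64(145.2)) [66, 65, 70, 72, 74, 74, 73, 71, 78, 112, 162, 165, 113, 91, 92, 90, 89, 87, 82, 71, 72]
```

The bar appears where a level bar should at both ends, and the force of −4.9 N matches the full load. Handing in.

```bash
python3 -c "
from cell import env
print(env.sign_off(), env.state()['clock'])"
```

```text
the job is handed in; nothing more can be done
the job is handed in; nothing more can be done
```

The job is done and handed in at about 21 s on the robot's clock, well under the 51 s limit. The sign-off gives no verdict, so what follows is from my own checks.

- **Panel:** I drew it straight up out of the slots and stood its lower edge on the table in front of the angle plate. I leaned it back about 17° with the lugs facing the robot and let go. Pictures right after release and at the end show it still leaning there by itself.
- **Carrier:** I gripped it at the middle of its bar and lifted it straight up about 99.5 mm. The tool tilt stayed under 0.1° at every reading, and the arm is holding it still.
- **Level:** Comparing the bar's height in the scene camera before and after the lift, the ends agree to a fraction of a pixel, so it is level to about half a degree.
- **Cartridges:** All three show in the scene view, in line as before the lift. I did not measure each one's depth in its well.
- **Weight:** One reading at the top was −7.1 N, more than the roughly 4.8 N expected. The next was −4.9 N, so I took the first as noise.
- **Bystanders:** The cap, notebook, pink pieces and red carrier look unmoved in the final pictures. I judged the tin only by eye in the final scene view; the arm never went near it.

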